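# Unscrew a dosing cap of unknown thread and draw out its dip tube

### The arm

A 6-joint arm with a two-finger parallel gripper is mounted at the origin on the work surface. World frame = base frame: x ahead of the robot, y to its left, z up, the work surface at z = 0. Lengths are in m, angles in degrees, forces in N, time in s.
With the tool pointing down it reaches from about 0.325 to 0.75 m from the base axis. Payload 7.6 kg.
Tool frame: the origin (TCP) lies between the finger pads; the fingertips stand 11 mm ahead of it and the grasp point (between the pads) lies 8 mm behind it; z points along the fingers, x is the direction in which the jaws open and shut, and the axes are right-handed (so a half turn about z gives the same grasp; the last joint's range is limited). The gripper opens to 85 mm and grips with 20 to 120 N. Pads are 22 mm wide; open, the fingers measure 114 mm over their backs; the gripper's body (76 mm by 85 mm) begins 54 mm behind the grasp point. The pads swing forward as they close: fully open they stand 13 mm farther back than shut.
Start: joints at [-68.314, 2.991, 80.254, -0, 96.75, -4.028], TCP at [0.228, -0.473, 0.242] pointing down, gripper open.
Joint ranges: [-166.34, 166.34], [-52.06, 124.39], [6.96, 135.62], [-60.46, 240.46], [14.63, 156.25], [-167.68, 167.68]. Speed limits (degrees/s): [147.25, 147.25, 172.46, 180, 180, 180].

### API

Orientations are given as [roll, pitch, yaw] about the fixed x, y, z axes, in that order (R = Rz(yaw) Ry(pitch) Rx(roll)).
In Python, from station import ctrl gives the robot as it stands. The module is installed in compiled form; this text tells all that it offers.
- The arm moves only by the tool servo_tool, never from a script. Its argument "rows" is a list of rows, each an object with "offset": the shift along the tool's x, y, z in cm, a list of three; "roll": the turn about the tool's z in units of 5 degrees (1.0 is 5 degrees); "claw": the closure, from -1 (fully open) to 1 (shut), so that 0 is half open. A call has 1 to 5 rows; each row is the pose to reach, as a shift and turn from the pose commanded when the call began, along the tool's axes at that moment; what a row does not reach only later rows make up. A row lasts 1/12 s, in which the tool goes at most 41.7 mm and 7.16 degrees, less where a joint would pass 70% of its speed; a pose out of reach is approached as far as the arm can. A call with a gripper value outside its range is refused whole. The fingers move at their own pace and stop on an object; the grip force is fixed at half the most. Time passes only in rows, so rows that repeat a pose let the fingers close. It gives the time, the measured TCP pose, the force and the opening at its end, in the units of the state.
- ctrl.sense(): the state, without advancing time (a new reading comes with each control period).
- ctrl.snapshot(name): name is "scene" or "top" or "wrist"; returns a dict with "image" (400x640x3 uint8, blue, green, red), "intrinsics" (3x3 intrinsics, pixels), "dist" ([k1, k2, p1, p2, k3] as OpenCV has them; the pictures are not rectified), "pose" (4x4, takes a point from camera to world coordinates). Camera axes: x right, y up, looking along -z (the intrinsics and any distortion apply to the point x, -y, -z); pixel columns grow to the right and rows downward; lengths in m; the calibration is good to about 2 mm. A picture is of the moment at which its call begins. There is no depth.
- ctrl.job_done(): hands the job in, once; it reports no verdict.
The state is a dict: "clock": time; "joint_pos": joint angles; "qd": joint speeds; "joint_efforts": joint torques, N m; "ee_pos": TCP position; "ee_rot": TCP orientation; "wrist_force": force on the tool from outside, world axes, zero at the start; "ft_torque": the same for the moment, N m; "width": finger opening in m.
Only numpy, scipy, OpenCV 4.12 (cv2) and the standard library are available. Lean on these libraries where they do the work, as an engineer would, in place of code of your own. Each camera call takes 0.05 s, during which the arm holds its last target. There are 200 camera calls.

### The job

On the dosing stand of the car wash, take off the canister cap that is orange: nobody knows whether its thread is right- or left-handed, so try turning it both ways until it comes loose, then lift it off and draw its dip tube fully out of the neck. Finish while still holding the cap in the gripper, upright and still, with the tube a few centimetres straight above its own canister so that it drips back in; do not put it down or let go. Leave the blue cap and the other things on the table alone.

Things in the scene. Friction and masses are not known exactly. Their poses are not given: they have to be found in the camera images.
- cap_orange: orange ribbed round screw cap, 50 mm in diameter, gripped across any diameter. Origin on its axis at the sealing face resting on the neck's rim, 135 mm above the table; z up. Top 26 mm above the origin, with a white bar along its x axis; skirt to 20 mm below it, 10 mm over the canister's shoulder. An 8 mm steel dip tube hangs from its middle to 85 mm below the origin. About 70 g
- cap_orange_top (a point): middle of the orange cap's top. Thread: of either hand, not visible from outside. The loosening way (anticlockwise if right-handed, clockwise if left-handed) it turns easily, lifts off freely from 0.8 to 1.75 rad (best 1.3), then meets a stop. The wrong way: hard stop within 0.3 rad. It does not rise in turning; still fastened, it lifts about 2 mm, then stops hard
- cap_orange_tip (a point): lower end of the orange cap's dip tube, 85 mm below the cap's origin along its axis
- cap_blue: the blue cap with its dip tube, same make and size as the orange one, on the other canister; its thread may be of either hand too. Leave it alone
- stand: steel drip tray, 170 x 420 mm, rim 16 mm high, fixed to the table; fixed on it two like white canisters, 110 x 110 mm, shoulder 105 mm above the table, each with a neck (27 mm wide, 19 mm bore) whose rim is 135 mm above the table, centred 120 mm to either side of the tray's middle along its y axis. Origin under its middle at table height
- mouth_left (a point): centre of the rim of the neck at +120 mm on the tray's y axis; either cap may be on it
- mouth_right (a point): centre of the rim of the neck at -120 mm on the tray's y axis; either cap may be on it
- spray_bottle: green bottle, 66 wide, 150 tall, bystander. Origin at the centre of its underside
- jar: small amber jar, 44 wide, 50 tall, standing in the tray between the canisters, bystander. Origin at the centre of its underside
- coin_cup: blue metal cup, 80 wide, 80 tall, bystander. Origin at the centre of its underside
- screwdriver: screwdriver lying beyond the stand, bystander. Origin at the underside near its middle
- wrench: wrench lying beyond the stand, bystander. Origin at the underside near its middle
- hose_nut: brass ring nut, 44 wide, 18 tall, bystander. Origin at the centre of its underside
- wax_tin: metal tin with an orange band, 70 wide, 60 tall, bystander. Origin at the centre of its underside
There are look-alikes about, which are no part of the job. Leave any pink or yellow look-alike of the cap_orange alone.

How it is judged:
By the outcome, as a careful person would: the job done as asked, in the order asked, and still so for the second after the job is handed in, while the arm keeps its last pose, push and grip.
It also fails if it takes over 45 s, if anything falls off the work surface, if the arm or the gripper's body presses on something with over 40 N, if the wrist force passes 120 N, or if a joint passes its speed limit or range.

## Working session

There is one attempt and no reset: what is moved stays moved. The work goes in short steps, Python scripts to look and compute and a tool call to move; the robot and the scene stay as the last step left them, time stands still between calls to the robot, and variables do not carry over. Pictures are saved under pics/ and viewed, about 8 in all and at most 12, crops included, and the job is handed in when it is done.

Besides the shell and the picture viewer there is one more tool, called after "Emit:" in YAML: its name, and indented under it one key for each argument. servo_tool: Moves the arm, as the interface text tells. Its arguments: {"type":"object","properties":{"rows":{"type":"array"}},"required":["rows"]}

```bash
mkdir -p pics; cat > h.py <<'E'
import numpy as np, cv2
from station import ctrl
def snap(n,save=None):
    s=ctrl.snapshot(n)
    if save: cv2.imwrite('pics/'+save,s['image'])
    return s
def ray(s,u,v):
    p=cv2.undistortPoints(np.array([[[u,v]]],float),np.array(s['intrinsics']),np.array(s['dist'],float))[0,0]
    T=np.array(s['pose']); return T[:3,3],T[:3,:3]@np.array([p[0],-p[1],-1.])
def onplane(s,u,v,z):
    o,d=ray(s,u,v); return o+d*(z-o[2])/d[2]
def proj(s,P):
    T=np.array(s['pose']); c=T[:3,:3].T@(np.array(P)-T[:3,3])
    return cv2.projectPoints(np.array([[c[0],-c[1],-c[2]]]),np.zeros(3),np.zeros(3),np.array(s['intrinsics']),np.array(s['dist'],float))[0].ravel()
E
python3 - <<'E'
from h import *
a=snap('top');b=snap('scene')
cv2.imwrite('pics/a.png',a['image']);cv2.imwrite('pics/b.png',b['image'])
for n,s in(('top',a),('scene',b)):
    hsv=cv2.cvtColor(s['image'],cv2.COLOR_BGR2HSV)
    for nm,lo,hi in(('or',(5,130,90),(17,255,255)),('ye',(18,130,90),(35,255,255)),('bl',(95,120,60),(125,255,255)),('pink',(140,60,90),(178,255,255))):
        m=cv2.inRange(hsv,lo,hi);k,l,st,c=cv2.connectedComponentsWithStats(m)
        for i in range(1,k):
            if st[i,4]>60: print(n,nm,st[i],c[i].round(1),onplane(s,*c[i],.161).round(3))
print(ctrl.sense())
E
```

```text
top or [ 591   84   49  132 2528] [604.3 158.8] [ 0.676 -0.785  0.161]
top or [   0  112   38   77 2296] [ 15.6 149. ] [0.662 0.814 0.161]
top or [226 190  20  20 266] [235.2 199. ] [0.542 0.207 0.161]
top or [587 216  53  13 453] [614.9 222.2] [ 0.504 -0.812  0.161]
top or [   0  241   52   81 3387] [ 22.9 281. ] [0.31  0.769 0.161]
top or [ 574  279   66   80 3742] [609.1 315.5] [ 0.254 -0.794  0.161]
top ye [ 356   20   63   55 1090] [382.7  50.8] [ 0.95  -0.171  0.161]
top ye [200 125  22  21 302] [210.5 135.6] [0.707 0.279 0.161]
top ye [524 127  23   8 148] [534.8 130.7] [ 0.745 -0.586  0.161]
top ye [470 180  13  14  87] [475.7 186.3] [ 0.591 -0.421  0.161]
top bl [  39    0  184   69 6730] [137.4  20.9] [1.021 0.498 0.161]
top bl [ 60 106  17  13 148] [ 67.1 112.3] [0.764 0.674 0.161]
top bl [ 81 106  16  14 150] [ 88.1 112.5] [0.764 0.615 0.161]
top bl [317 205  19  19 244] [326.2 214. ] [ 0.509 -0.03   0.161]
top pink [226 266  22  21 285] [235.8 276.4] [0.343 0.199 0.161]
scene or [323   0  47  19 139] [350.5  14.1] [-2.043  0.772  0.161]
scene or [317  34  53  44 390] [34
[... 1201 characters left out ...]
58] [362.2 165.8] [0.458 0.171 0.161]
{'clock': 0.1, 'joint_pos': array([-6.83145938e+01,  3.02371760e+00,  8.03069614e+01, -1.47673368e-03,
        9.67486781e+01, -4.02746800e+00]), 'qd': array([ 0.01042448, -0.08077982, -0.11089607,  0.00337534,  0.07564848,
        0.07177241]), 'joint_efforts': array([ 2.09763086e-03, -3.82581711e+01, -3.60984528e+01,  6.65698238e-06,
        4.75958645e-03, -5.72898443e-06]), 'ee_pos': array([ 0.22770332, -0.47277437,  0.24155777]), 'ee_rot': array([-1.79995889e+02,  7.92641733e-02, -6.42872955e+01]), 'wrist_force': array([-0.00558209, -0.74269734, -0.22445666]), 'ft_torque': array([-0.01726036,  0.03671819, -0.06222054]), 'width': 0.08564249669550188}
```

View pics/a.png

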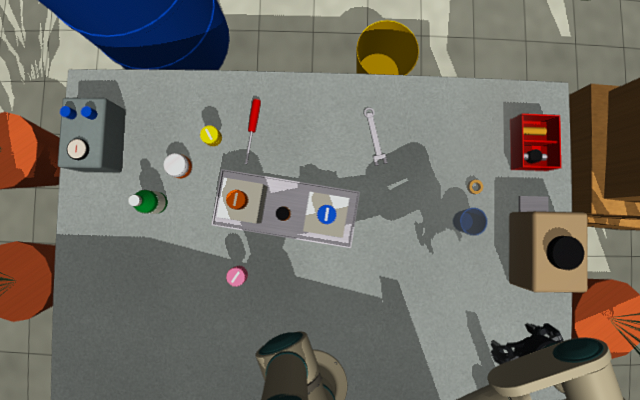

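View pics/b.png

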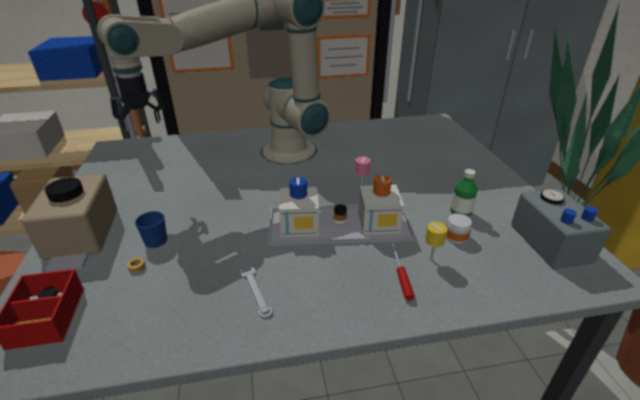

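Top view: the orange cap is at (235,199) and the blue cap at (326,214), both on tray canisters. What could be mistaken for the orange cap:
- pink cap (236,277), off the stand
- yellow cap (210,135), off the stand
- wax tin with orange band (177,166)
- orange chairs at the edges

The choice is (235,199). The orange–blue spacing measures 0.239 m against 0.240 m given, so it fits. A crop will check it.

```bash
python3 - <<'E'
import cv2
a=cv2.imread('pics/a.png')[120:290,170:370]; cv2.imwrite('pics/c.png',cv2.resize(a,None,fx=3,fy=3,interpolation=cv2.INTER_CUBIC))
from h import *
print(np.array(snap('top')['pose']).round(3))
E
```

```text
[[ 0.024  0.998 -0.059  0.496]
 [-1.     0.025  0.008 -0.005]
 [ 0.01   0.059  0.998  1.13 ]
 [ 0.     0.     0.     1.   ]]
```

View pics/c.png

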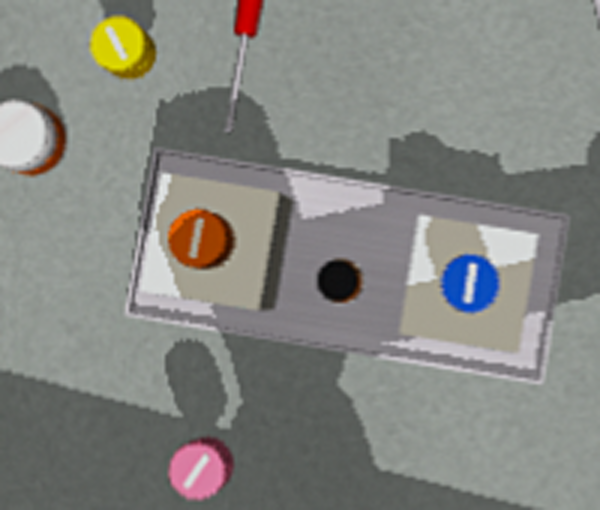

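Emit:
servo_tool:
  rows:
    - {"offset": [-1,-1,-3],"roll": 0,"claw": -1}
    - {"offset": [-3,-4,-5.8],"roll": 0,"claw": -1}
    - {"offset": [-5.5,-6.7,-5.8],"roll": 0,"claw": -1}
    - {"offset": [-8,-9.7,-5.8],"roll": 0,"claw": -1}
    - {"offset": [-10.5,-12.7,-5.8],"roll": 0,"claw": -1}

```text
clock: 0.57
ee_pos: [0.2969, -0.3219, 0.3006]
ee_rot: [-180.0, -0.0, -64.3]
wrist_force: [0.7, -0.6, -0.1]
width: 0.0856
```

The crop shows the orange cap at about (200,238) in the crop, on the left canister. The blue cap is on the right one, and the yellow and pink caps are off the stand, so the choice holds. I'll move on.

Emit:
servo_tool:
  rows:
    - {"offset": [-2.5,-3,0],"roll": 0,"claw": -1}
    - {"offset": [-5,-6,0],"roll": 0,"claw": -1}
    - {"offset": [-7.5,-9,0],"roll": 0,"claw": -1}
    - {"offset": [-10,-12,0],"roll": 0,"claw": -1}
    - {"offset": [-12.5,-15,0],"roll": 0,"claw": -1}

```text
clock: 0.98
ee_pos: [0.3778, -0.1437, 0.3002]
ee_rot: [-180.0, -0.0, -64.3]
wrist_force: [0.5, -0.7, 0.4]
width: 0.0853
```

Emit:
servo_tool:
  rows:
    - {"offset": [-2.5,-3,0],"roll": 0,"claw": -1}
    - {"offset": [-5,-6,0],"roll": 0,"claw": -1}
    - {"offset": [-7.5,-9,0],"roll": 0,"claw": -1}
    - {"offset": [-10,-12,0],"roll": 0,"claw": -1}
    - {"offset": [-12.5,-15,0],"roll": 0,"claw": -1}

```text
clock: 1.4
ee_pos: [0.4588, 0.0342, 0.3002]
ee_rot: [-180.0, -0.0, -64.3]
wrist_force: [0.7, -1.3, 0.7]
width: 0.0857
```

Emit:
servo_tool:
  rows:
    - {"offset": [-2.5,-3,0],"roll": 0,"claw": -1}
    - {"offset": [-5,-6,0],"roll": 0,"claw": -1}
    - {"offset": [-7.5,-9,0],"roll": 0,"claw": -1}
    - {"offset": [-10,-12,0],"roll": 0,"claw": -1}
    - {"offset": [-12,-15,0],"roll": 0,"claw": -1}

```text
clock: 1.82
ee_pos: [0.5417, 0.2078, 0.2999]
ee_rot: [180.0, 0.0, -64.2]
wrist_force: [0.8, -0.9, 1.9]
width: 0.0856
```

Emit:
servo_tool:
  rows:
    - {"offset": [0,0,0],"roll": -1.4,"claw": -1}
    - {"offset": [0,0,0],"roll": -2.8,"claw": -1}
    - {"offset": [0,0,0],"roll": -4.2,"claw": -1}
    - {"offset": [0,0,0],"roll": -5.6,"claw": -1}
    - {"offset": [0,0,0],"roll": -7,"claw": -1}

```text
clock: 2.23
ee_pos: [0.5415, 0.2054, 0.2997]
ee_rot: [180.0, 0.0, -28.9]
wrist_force: [-0.2, -0.1, -0.6]
width: 0.0853
```

Emit:
servo_tool:
  rows:
    - {"offset": [0,0,0],"roll": -1.4,"claw": -1}
    - {"offset": [0,0,0],"roll": -2.8,"claw": -1}
    - {"offset": [0,0,0],"roll": -4.2,"claw": -1}
    - {"offset": [0,0,0],"roll": -5.6,"claw": -1}
    - {"offset": [0,0,0],"roll": -6.9,"claw": -1}

```text
clock: 2.65
ee_pos: [0.5415, 0.2053, 0.2998]
ee_rot: [180.0, 0.0, 5.6]
wrist_force: [-1.2, 0.1, -0.2]
width: 0.0849
```

Emit:
servo_tool:
  rows:
    - {"offset": [0,0,0],"roll": 0,"claw": -1}
    - {"offset": [0,0,0],"roll": 0,"claw": -1}

```text
clock: 2.82
ee_pos: [0.5415, 0.2053, 0.2999]
ee_rot: [180.0, 0.0, 5.0]
wrist_force: [0.5, -0.3, -0.1]
width: 0.0854
```

```bash
python3 - <<'E'
from h import *
w=snap('wrist','w1.png');t=snap('top');s=ctrl.sense();print(s['ee_pos'],s['ee_rot'],s['joint_pos'].round(1),np.array(w['pose']).round(3))
hsv=cv2.cvtColor(w['image'],cv2.COLOR_BGR2HSV)
m=cv2.inRange(hsv,(3,130,60),(17,255,255));k,l,st,c=cv2.connectedComponentsWithStats(m)
for i in range(1,k):
    if st[i,4]>200: print(st[i],c[i].round(1),onplane(w,*c[i],.161).round(4))
E
```

```text
[0.54155094 0.20527758 0.30008131] [1.79988954e+02 1.81107702e-02 5.03570872e+00] [ 17.1  11.6  64.4  -0.  104.1  12.1] [[ 0.996 -0.083 -0.026  0.534]
 [ 0.087  0.952  0.293  0.281]
 [ 0.001 -0.294  0.956  0.432]
 [ 0.     0.     0.     1.   ]]
[390   0  46  26 317] [405.6  15.5] [0.5962 0.3498 0.161 ]
[ 291  152   55   60 2202] [318.1 181.3] [0.5405 0.2131 0.161 ]
```

View pics/w1.png

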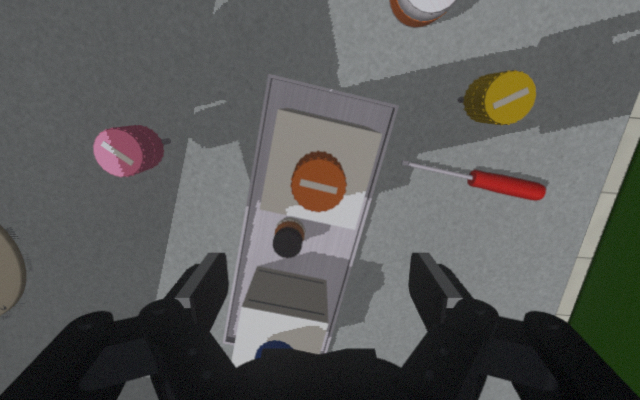

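Wrist view: the orange cap's top centre (white bar) is at (319,186), with the fingers below and clear of everything. I'll measure the bar itself in both views.

```bash
python3 - <<'E'
from h import *
for n,(x0,y0,x1,y1) in(('wrist',(291,152,346,212)),('top',(226,190,246,210))):
    s=snap(n);r=s['image'][y0:y1,x0:x1]
    hsv=cv2.cvtColor(r,cv2.COLOR_BGR2HSV);o=cv2.inRange(hsv,(3,130,60),(17,255,255))
    cs=max(cv2.findContours(o,cv2.RETR_EXTERNAL,cv2.CHAIN_APPROX_NONE)[0],key=cv2.contourArea)
    f=np.zeros_like(o);cv2.drawContours(f,[cv2.convexHull(cs)],-1,255,-1)
    b=(f>0)&(o==0)&(hsv[...,1]<110)&(cv2.erode(f,np.ones((5,5)))>0)
    v,u=np.nonzero(b);print(n,len(u),u.mean()+x0,v.mean()+y0,onplane(s,u.mean()+x0,v.mean()+y0,.161).round(4))
E
```

```text
wrist 274 317.7153284671533 186.02189781021897 [0.5406 0.2086 0.161 ]
top 29 235.27586206896552 198.51724137931035 [0.543  0.2071 0.161 ]
```

Emit:
servo_tool:
  rows:
    - {"offset": [0,-0.28,2.5],"roll": 0,"claw": -1}
    - {"offset": [0,-0.28,5.5],"roll": 0,"claw": -1}
    - {"offset": [0,-0.28,8.5],"roll": 0,"claw": -1}
    - {"offset": [0,-0.28,11],"roll": 0,"claw": -1}
    - {"offset": [0,-0.28,12],"roll": 0,"claw": -1}

```text
clock: 3.43
ee_pos: [0.5397, 0.2076, 0.1758]
ee_rot: [179.9, 0.4, 5.1]
wrist_force: [-0.3, 0.1, -0.9]
width: 0.0856
```

Emit:
servo_tool:
  rows:
    - {"offset": [0,0,1.2],"roll": 0,"claw": -1}
    - {"offset": [0,0,2.5],"roll": 0,"claw": -1}
    - {"offset": [0,0,3.7],"roll": 0,"claw": -1}
    - {"offset": [0,0,4.2],"roll": 0,"claw": -1}
    - {"offset": [0,0,4.2],"roll": 0,"claw": -1}

```text
clock: 3.85
ee_pos: [0.541, 0.2079, 0.1371]
ee_rot: [180.0, 0.1, 5.2]
wrist_force: [0.7, -0.1, -0.2]
width: 0.0858
```

```bash
python3 - <<'E'
from h import *
w=snap('wrist','w2.png');s=ctrl.sense();print(s['ee_pos'],s['wrist_force'],proj(w,[.541,.208,.161]))
E
```

```text
[0.54136636 0.20807522 0.13822191] [-0.28422099 -0.47186439  0.53149083] [319.10479217 297.5769097 ]
```

View pics/w2.png

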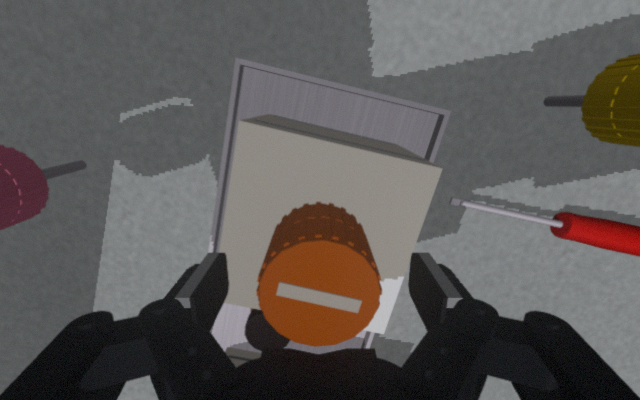

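The bar centre is at (319,297), right on the prediction, and the cap sits midway between the pads. I'll close the gripper.

Emit:
servo_tool:
  rows:
    - {"offset": [0,0,0],"roll": 0,"claw": 1}
    - {"offset": [0,0,0],"roll": 0,"claw": 1}
    - {"offset": [0,0,0],"roll": 0,"claw": 1}
    - {"offset": [0,0,0],"roll": 0,"claw": 1}
    - {"offset": [0,0,0],"roll": 0,"claw": 1}

```text
clock: 4.32
ee_pos: [0.5419, 0.2082, 0.1395]
ee_rot: [-180.0, -0.1, 5.2]
wrist_force: [0.9, 0.2, 4.6]
width: 0.0486
```

Emit:
servo_tool:
  rows:
    - {"offset": [0,0,0],"roll": 0,"claw": 1}
    - {"offset": [0,0,0],"roll": 0,"claw": 1}
    - {"offset": [0,0,0],"roll": 0,"claw": 1}

```text
clock: 4.57
ee_pos: [0.5419, 0.2082, 0.1395]
ee_rot: [-180.0, -0.1, 5.2]
wrist_force: [0.1, -0.3, 7.0]
width: 0.0486
```

```bash
python3 -c "
from h import *
s=ctrl.sense();print(s['ee_pos'],s['ee_rot'],s['wrist_force'],s['ft_torque'],s['width'],s['joint_efforts'])"
```

```text
[0.54186588 0.20824879 0.13948495] [-1.79977174e+02 -1.24201941e-01  5.21323149e+00] [ 0.11170416 -0.31134769  7.03169148] [ 0.00864337  0.10393716 -0.01504411] 0.04864318527560645 [ 2.07382669e-03 -4.19837523e+01 -3.20816374e+01 -8.59956548e-03
 -6.14240672e-02 -1.38866922e-04]
```

Gripped at 48.6 mm. First I'll try anticlockwise (negative roll), gently.

Emit:
servo_tool:
  rows:
    - {"offset": [0,0,0],"roll": -0.6,"claw": 1}
    - {"offset": [0,0,0],"roll": -1.2,"claw": 1}
    - {"offset": [0,0,0],"roll": -1.8,"claw": 1}
    - {"offset": [0,0,0],"roll": -2.4,"claw": 1}
    - {"offset": [0,0,0],"roll": -2.4,"claw": 1}

```text
clock: 4.98
ee_pos: [0.5418, 0.2084, 0.1395]
ee_rot: [-180.0, -0.1, 17.4]
wrist_force: [0.1, 0.5, 5.6]
width: 0.0486
```

```bash
python3 -c "
from h import *
s=ctrl.sense();print(s['ee_pos'],s['ee_rot'],s['wrist_force'],s['ft_torque'],s['width'],s['joint_efforts'])"
```

```text
[0.54183873 0.20835054 0.13948914] [-1.79994534e+02 -1.27201573e-01  1.73779684e+01] [0.08473485 0.48777855 5.61152208] [ 0.05425841  0.06595146 -0.01140185] 0.04857007936128929 [ -0.20077592 -41.98839068 -32.07643747  -0.07464752  -0.05531098
  -0.65300122]
```

Emit:
servo_tool:
  rows:
    - {"offset": [0,0,0],"roll": -0.6,"claw": 1}
    - {"offset": [0,0,0],"roll": -1.2,"claw": 1}
    - {"offset": [0,0,0],"roll": -1.8,"claw": 1}
    - {"offset": [0,0,0],"roll": -1.8,"claw": 1}

```text
clock: 5.32
ee_pos: [0.5419, 0.2083, 0.1395]
ee_rot: [180.0, -0.1, 26.4]
wrist_force: [-0.9, -0.0, 5.8]
width: 0.0487
```

```bash
python3 -c "
from h import *
s=ctrl.sense();print(s['ee_pos'],s['ee_rot'],s['wrist_force'],s['ft_torque'],s['width'],s['joint_efforts'])"
```

```text
[0.54185709 0.20834642 0.13951211] [ 1.79985328e+02 -1.29907506e-01  2.63759175e+01] [-0.89634575 -0.02335489  5.76415309] [ 0.04704515  0.05834925 -0.0066701 ] 0.04867164064389318 [ -0.21247437 -41.98488593 -32.08146214  -0.07696761  -0.06083255
  -0.65242214]
```

```bash
python3 - <<'E'
from h import *
w=snap('wrist','w3.png')
E
```

```text
(no output)
```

View pics/w3.png

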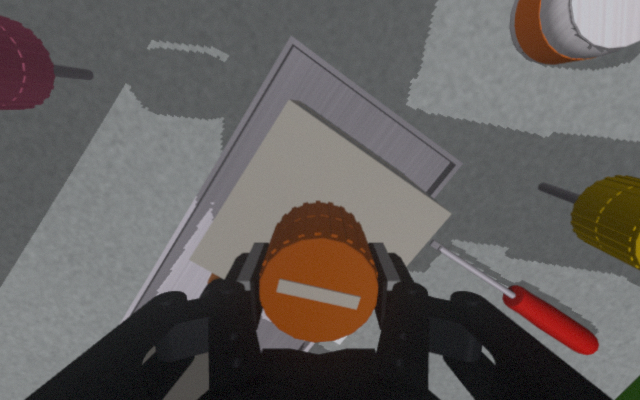

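The bar still runs (277,287)→(360,302), the same angle in the gripper frame, while the canister has rotated in view. So the cap turned 21° (0.37 rad) with the jaws, past the 0.3 rad limit of the wrong way, and anticlockwise loosens it. I'll continue to about 1.3 rad in total.

Emit:
servo_tool:
  rows:
    - {"offset": [0,0,0],"roll": -1,"claw": 1}
    - {"offset": [0,0,0],"roll": -2,"claw": 1}
    - {"offset": [0,0,0],"roll": -3,"claw": 1}
    - {"offset": [0,0,0],"roll": -4,"claw": 1}
    - {"offset": [0,0,0],"roll": -5,"claw": 1}

```text
clock: 5.78
ee_pos: [0.5418, 0.2083, 0.1395]
ee_rot: [179.9, -0.1, 51.5]
wrist_force: [-0.5, 0.5, 4.2]
width: 0.0486
```

Emit:
servo_tool:
  rows:
    - {"offset": [0,0,0],"roll": -1,"claw": 1}
    - {"offset": [0,0,0],"roll": -2,"claw": 1}
    - {"offset": [0,0,0],"roll": -3,"claw": 1}
    - {"offset": [0,0,0],"roll": -4.4,"claw": 1}
    - {"offset": [0,0,0],"roll": -5.6,"claw": 1}

```text
clock: 6.2
ee_pos: [0.5419, 0.2083, 0.1395]
ee_rot: [179.9, -0.1, 79.6]
wrist_force: [-0.3, 0.3, 5.2]
width: 0.0491
```

Emit:
servo_tool:
  rows:
    - {"offset": [0,0,0],"roll": 0,"claw": 1}
    - {"offset": [0,0,0],"roll": 0,"claw": 1}

```text
clock: 6.37
ee_pos: [0.5419, 0.2083, 0.1395]
ee_rot: [179.9, -0.1, 79.2]
wrist_force: [-0.5, 0.1, 5.4]
width: 0.049
```

```bash
python3 - <<'E'
from h import *
s=ctrl.sense();print(s['ee_pos'],s['ee_rot'],s['wrist_force'],s['joint_efforts'],s['joint_pos'])
w=snap('wrist','w4.png')
r=w['image'][230:345,255:385];hsv=cv2.cvtColor(r,cv2.COLOR_BGR2HSV)
for f in('w3.png','w4.png'):
    hsv=cv2.cvtColor(cv2.imread('pics/'+f)[265:325,270:370],cv2.COLOR_BGR2HSV)
    m=cv2.inRange(hsv,(0,0,110),(180,100,255));c=max(cv2.findContours(m,0,1)[0],key=cv2.contourArea);print(f,cv2.minAreaRect(c))
E
```

```text
[0.54187314 0.20826718 0.13949517] [ 1.79884672e+02 -5.78961188e-02  7.92460391e+01] [-0.53301971  0.13735344  5.39722878] [-6.56987610e-02 -4.19941235e+01 -3.20790303e+01 -1.00117538e-02
 -3.89090949e-02 -1.87360151e-01] [ 1.73812505e+01  1.48777412e+01  7.88898474e+01 -3.33597269e-03
  8.61034102e+01 -6.18645074e+01]
w3.png ((48.06470489501953, 28.958820343017578), (83.19282531738281, 13.7750825881958), 12.52880573272705)
w4.png ((48.06470489501953, 28.958820343017578), (83.19282531738281, 13.7750825881958), 12.52880573272705)
```

No slip: the cap has turned 74° (1.29 rad) with the jaws. I'll lift gently and watch the force at the 2 mm catch.

Emit:
servo_tool:
  rows:
    - {"offset": [0,0,-0.1],"roll": 0,"claw": 1}
    - {"offset": [0,0,-0.2],"roll": 0,"claw": 1}
    - {"offset": [0,0,-0.35],"roll": 0,"claw": 1}
    - {"offset": [0,0,-0.5],"roll": 0,"claw": 1}
    - {"offset": [0,0,-0.5],"roll": 0,"claw": 1}

```text
clock: 6.83
ee_pos: [0.5413, 0.2081, 0.1434]
ee_rot: [180.0, 0.0, 79.2]
wrist_force: [-0.2, -0.7, -0.0]
width: 0.0485
```

Free, with no force past the catch. I'll lift about 12.5 cm in total: the tip starts at z = 0.050, so it should end near 0.17, about 35–40 mm above the rim.

Emit:
servo_tool:
  rows:
    - {"offset": [0,0,-1],"roll": 0,"claw": 1}
    - {"offset": [0,0,-2],"roll": 0,"claw": 1}
    - {"offset": [0,0,-3],"roll": 0,"claw": 1}
    - {"offset": [0,0,-4],"roll": 0,"claw": 1}
    - {"offset": [0,0,-5],"roll": 0,"claw": 1}

```text
clock: 7.25
ee_pos: [0.5415, 0.2082, 0.195]
ee_rot: [179.9, -0.0, 79.2]
wrist_force: [-0.3, 0.0, -0.7]
width: 0.0488
```

Emit:
servo_tool:
  rows:
    - {"offset": [0,0,-1],"roll": 0,"claw": 1}
    - {"offset": [0,0,-2],"roll": 0,"claw": 1}
    - {"offset": [0,0,-3],"roll": 0,"claw": 1}
    - {"offset": [0,0,-4],"roll": 0,"claw": 1}
    - {"offset": [0,0,-5],"roll": 0,"claw": 1}

```text
clock: 7.67
ee_pos: [0.5413, 0.2081, 0.2443]
ee_rot: [-180.0, 0.0, 79.2]
wrist_force: [0.3, -0.4, -1.0]
width: 0.0486
```

Emit:
servo_tool:
  rows:
    - {"offset": [0,0,-0.8],"roll": 0,"claw": 1}
    - {"offset": [0,0,-1.5],"roll": 0,"claw": 1}
    - {"offset": [0,0,-2],"roll": 0,"claw": 1}
    - {"offset": [0,0,-2],"roll": 0,"claw": 1}
    - {"offset": [0,0,-2],"roll": 0,"claw": 1}

```text
clock: 8.08
ee_pos: [0.5413, 0.2081, 0.2632]
ee_rot: [180.0, 0.0, 79.2]
wrist_force: [-0.4, 0.8, -0.2]
width: 0.0484
```

Emit:
servo_tool:
  rows:
    - {"offset": [0,0,0],"roll": 0,"claw": 1}
    - {"offset": [0,0,0],"roll": 0,"claw": 1}
    - {"offset": [0,0,0],"roll": 0,"claw": 1}
    - {"offset": [0,0,0],"roll": 0,"claw": 1}
    - {"offset": [0,0,0],"roll": 0,"claw": 1}

```text
clock: 8.5
ee_pos: [0.5413, 0.2081, 0.263]
ee_rot: [-180.0, 0.0, 79.2]
wrist_force: [-0.2, 0.2, -0.9]
width: 0.0483
```

```bash
python3 - <<'E'
from h import *
b=snap('scene');w=snap('wrist')
u,v=proj(b,[.541,.208,.17]).astype(int);print(u,v)
for z in(.135,.172,.237,.257,.283):print(z,proj(b,[.541,.208,z]).round(1))
c=cv2.resize(b['image'][v-65:v+55,u-60:u+60],None,fx=4,fy=4,interpolation=cv2.INTER_CUBIC)
W=cv2.resize(w['image'],(512,320)); W=W[:, 96:416]
o=np.zeros((480,800,3),np.uint8);o[:,:480]=c;o[:320,480:]=W
cv2.imwrite('pics/f.png',o)
s=ctrl.sense();print(s['ee_pos'],s['ee_rot'],s['wrist_force'],s['width'],s['qd'])
E
```

```text
382 175
0.135 [382.  186.4]
0.172 [383.  175.2]
0.237 [385.  154.7]
0.257 [385.7 148.1]
0.283 [386.5 139.3]
[0.54130861 0.20806132 0.26321236] [-1.79998023e+02  8.88209781e-03  7.92121572e+01] [ 0.60041598 -0.07432246 -0.50019441] 0.04864617364221603 [ 0.03625086 -0.03808005 -0.04553446  0.14111265 -0.02438063  0.10897769]
```

View pics/f.png

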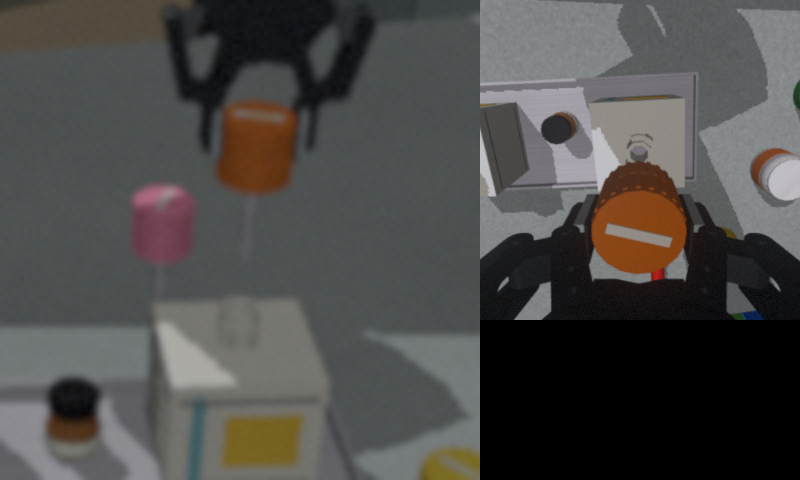

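The cap is upright in the jaws. The tube tip, at crop (246,260), is free and right above the bare neck at (240,302). That puts the tip at z ≈ 0.172, about 37 mm above the rim. I'm handing in.

```bash
python3 -c "
from station import ctrl
print(ctrl.job_done())"
```

```text
the job is handed in; nothing more can be done
None
```

The orange cap is off its canister and still in the gripper, upright and still, with the dip tube fully out of the neck; I handed the job in at about 8.6 s.

- **Thread:** I tried anticlockwise first. The cap turned easily with the jaws past the 0.3 rad wrong-way stop, so the thread is right-handed and I did not turn it clockwise. I stopped at about 74° (1.29 rad), with no slip seen in the wrist view.
- **Lift:** It came up with no force at the 2 mm catch, and I raised it about 12.4 cm.
- **Last checks:** The finger opening was 48.6 mm, the tilt under 0.1° and the wrist force about 1 N. In the scene view the tube tip was about 37 mm above its own canister's rim and in line with it. I saw no sign that anything else had moved, although the last pictures did not cover the whole table. No check failed or disagreed.

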